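# Make up two practical kits from the stock

## Task

Make up the two pupils' kits on their boards: the green board gets the grey bottle on its big circle, the tealight on its small circle and the matchbox on its rectangle; the yellow board gets the small amber dropper bottle on its circle and the spot plate on its rectangle. Set each thing centred and upright on its mark, the matchbox and the plate lying flat and square to their rectangles, and do not tip over the bottles. Leave the cork bung, the eraser and the white dish where they are.

Things in the scene. Friction and masses are not known exactly. Their poses are not given: they have to be found in the camera images.
- amber_bottle: Small amber glass dropper bottle with black collar and red rubber bulb, standing at the front of the table. Origin: centre of its underside, z up. Body 41 mm diameter up to 51 mm height, shoulder to 59 mm, black collar 26 mm diameter from 59 to 75 mm, red bulb 15 mm diameter from 75 to 109 mm (firm enough to lift the bottle by). Loose, about 60 g. (A bigger one, 135 mm tall, stands in the equipment along the back and is not part of the job.)
- grey_bottle: Grey glass bottle without cap, 37 mm diameter, 78 mm tall, with straight sides up to about 50 mm. Origin: centre of its underside, z up. Loose, about 50 g.
- tealight: Round tealight, a low disc with salmon-pink side and pale top, 24 mm diameter, 8 mm tall. Origin: centre of its underside, z up. Loose, about 15 g.
- matches: Shut matchbox lying flat, 52 x 38 x 14 mm, brown top; its x axis runs along the 52 mm length, y across the 38 mm width, z up. Origin: centre, 1 mm above its underside. The tray does not slide. Loose, about 20 g.
- spot_plate: White porcelain spot plate with six round wells, a flat block 57 mm (its x) by 83 mm (its y) by 11 mm tall. Origin: centre of its underside, z up. Loose, about 85 g.
- green_board: Green flat kit board fixed to the table, 100 mm (its x) by 250 mm (its y), 4 mm thick, no rim. Origin: centre of its underside, z up. Black shapes on it mark three places, all at x = 0: a 43 mm circle at y = +80 mm (grey bottle), a 30 mm circle at y = 0 (tealight), a 44 x 58 mm rectangle at y = -80 mm, long side along y (matchbox, its 52 mm length along the board's y, either way round).
- yellow_board: Yellow flat kit board fixed to the table, 100 mm (its x) by 250 mm (its y), 4 mm thick, no rim. Origin: centre of its underside, z up. Black shapes on it mark two places, both at x = 0: a 47 mm circle at y = +65 mm (amber bottle), a 63 x 89 mm rectangle at y = -45 mm, long side along y (spot plate, its 83 mm length along the board's y, either way round).
- bung: Bystander: plain tan tapered bung, 24 mm diameter, 22 mm tall, standing among the stock. Origin: centre of its underside. Loose.
- rubber: Bystander: eraser in a blue sleeve, 21 x 42 x 13 mm, lying among the stock. Origin: centre of its underside, y along its length. Loose.
- dish: Bystander: white porcelain evaporating dish, 70 mm diameter, 30 mm tall, to the left of the stock. Origin: centre of its underside. Loose.

How it is judged (in metres and radians):
At the end, for the whole second after the job is handed in: Every thing rests upright (0.1 rad) on its own mark of its own board, as the goal says, within 12 mm of the mark's centre along each board axis, matchbox and plate square within 0.2 rad; all at rest; bung, eraser and dish within 30 mm of where they were (x of grey_bottle in the frame of green_board between -0.012 and 0.012 m and y of grey_bottle in the frame of green_board between 0.068 and 0.092 m and z of grey_bottle in the frame of green_board between 0.001 and 0.009 m and angle between each of grey_bottle, tealight, matches, amber_bottle, spot_plate's own z axis and vertical below 0.1 rad and linear speed of each of grey_bottle, tealight, matches, amber_bottle, spot_plate below 0.02 m/s and x of tealight in the frame of green_board between -0.012 and 0.012 m and y of tealight in the frame of green_board between -0.012 and 0.012 m and z of tealight in the frame of green_board between 0.001 and 0.009 m and x of matches in the frame of green_board between -0.012 and 0.012 m and y of matches in the frame of green_board between -0.092 and -0.068 m and z of matches in the frame of green_board between 0.001 and 0.009 m and angle between the x axis of matches and the y axis of green_board, either way round below 0.2 rad and x of amber_bottle in the frame of yellow_board between -0.012 and 0.012 m and y of amber_bottle in the frame of yellow_board between 0.053 and 0.077 m and z of amber_bottle in the frame of yellow_board between 0.001 and 0.009 m and x of spot_plate in the frame of yellow_board between -0.012 and 0.012 m and y of spot_plate in the frame of yellow_board between -0.057 and -0.033 m and z of spot_plate in the frame of yellow_board between 0.001 and 0.009 m and angle between the y axis of spot_plate and the y axis of yellow_board, either way round below 0.2 rad and distance of each of bung, rubber, dish from where it was at the start of the episode below 0.03 m); the robot touches nothing.
It fails at once if the cork bung is shifted by more than 30 mm (distance of bung from where it was at the start of the episode above 0.03 m).
It fails at once if the eraser is shifted by more than 30 mm (distance of rubber from where it was at the start of the episode above 0.03 m).
It fails at once if the white dish is shifted by more than 30 mm (distance of dish from where it was at the start of the episode above 0.03 m).
It fails at once if the amber bottle is tipped by more than 0.6 rad (angle between amber_bottle's own z axis and vertical above 0.6 rad).
It fails at once if the grey bottle is tipped by more than 0.6 rad (angle between grey_bottle's own z axis and vertical above 0.6 rad).
It also fails if it takes over 128 s, if anything falls off the work surface, if the arm or the gripper's body presses on something with over 40 N, if the wrist force passes 120 N, or if a joint passes its speed limit or range.

## Robot

A 6-joint arm with a two-finger parallel gripper is mounted at the origin on a cart in front of the work surface, level with it; the furniture and walls round the work are solid. World frame = base frame: x ahead of the robot, y to its left, z up, the work surface at z = 0. Lengths are in mm, angles in rad, forces in N, time in s.
With the tool pointing down it reaches from about 275 to 825 mm from the base axis. Payload 5.2 kg.
Tool frame: the origin (TCP) lies at the very end of the fingers, on their centre line; the grasp point (between the pads) lies 19 mm behind it; z points along the fingers, y is the line along which they close (so a half turn about z gives the same grasp; the last joint's range is limited). The gripper opens to 93 mm and grips with 3 to 60 N. Pads are 15 mm wide; open, the fingers measure 128 mm over their backs; the gripper's body (75 mm by 188 mm) begins 65 mm behind the grasp point.
Start: joints at [1.052, 0.259, 1.535, -0, 1.348, -0.203], TCP at [170.795, 522.813, 218.653] pointing down, gripper open.
Joint ranges: [-3.14, 3.14], [-0.91, 2.08], [0.19, 2.58], [-1.22, 4.36], [0.22, 2.71], [-3.12, 3.12]. Speed limits (rad/s): [2.57, 2.57, 3.14, 3.14, 3.14, 3.14].

## Interface

Orientations are given as [roll, pitch, yaw] about the fixed x, y, z axes, in that order (R = Rz(yaw) Ry(pitch) Rx(roll)).
In Python, from bench import robot gives the robot as it stands. The module is installed in compiled form; this text tells all that it offers. Calls block until the motion is done:
- robot.move_ptp(position, orientation): joint-space move of the TCP to a pose.
- robot.move_linear(position, ori=None, speed=150, f_stop=None): straight line of the TCP; ori=None keeps the orientation; speed is the mean speed in mm/s. With f_stop (N) it stops when the force on the tool has changed by that much, and returns True; else False.
- robot.move_j(angles): joint-space move.
- robot.move_gripper(opening): opening from 0.0 (shut) to 1.0 (fully open); the grip force is fixed at half the most; returns when the fingers have stopped.
- robot.sleep(seconds).
- robot.inverse_kinematics(position, orientation): joint angles nearest the present ones, or None.
- robot.get_image(name): name is "scene" or "top"; returns a dict with "img" (384x512x3 uint8, blue, green, red), "fovy" (degrees; the focal length in pixels is half the picture's height over the tangent of half this angle, whatever the lens; pixels are square), "cx", "cy" (the principal point, pixels), "eye" and "orientation" of the camera in the world. Camera axes: x right, y down, z forward; pixel columns grow to the right and rows downward; lengths in mm; the calibration is good to about 2 mm. A picture is of the moment at which its call begins. There is no depth.
A pose or a line that the arm cannot do raises robot.MotionError and nothing moves.
- robot.hand_in(): hands the job in; it is judged then, once.
Readings, each from a call of its own:
- robot.current_t(): time.
- robot.current_qpos(): joint angles.
- robot.current_joint_vel(): joint speeds.
- robot.current_joint_efforts(): joint torques, N m.
- robot.current_tcp_pos(): TCP position.
- robot.current_eef_rot(): TCP orientation.
- robot.current_contact_force(): force on the tool from outside, world axes, zero at the start.
- robot.current_ft_torque(): the same for the moment, N m.
- robot.current_gripper_width(): opening from 0.0 (shut) to 1.0 (fully open).
- robot.current_finger_force(): force on a finger pad.
Only numpy, scipy, OpenCV 4.12 (cv2) and the standard library are available. Lean on these libraries where they do the work, as an engineer would, in place of code of your own. Each camera call takes 0.05 s, during which the arm holds its last target. There are 200 camera calls.

## Working session

There is one attempt and no reset: what is moved stays moved. The work goes in short steps, each a Python script; the robot and the scene stay as the last script left them, time stands still between calls to the robot, and variables do not carry over. Pictures are saved under pics/ and viewed, at most 14 in all, crops included, and the job is handed in when it is done.

```bash
mkdir -p pics; python3 - <<'E'
from bench import robot
import cv2
for n in("scene","top"):
    d=robot.get_image(n); print(n,{k:v for k,v in d.items() if k!='img'})
    cv2.imwrite(f"pics/{n}0.png",cv2.resize(d['img'],(800,600),interpolation=cv2.INTER_CUBIC))
    cv2.imwrite(f"pics/{n}0raw.png",d['img'])
print(robot.current_eef_rot(),robot.current_t())
E
```

```text
scene {'fovy': 47.826197516834846, 'cx': 256.6109644528854, 'cy': 190.25039704527674, 'eye': array([-155.74233922, -763.94217851,  714.16151148]), 'orientation': array([-2.12691058,  0.01223887, -0.70079892])}
top {'fovy': 52.17173601168603, 'cx': 249.30038594495534, 'cy': 184.26501248650936, 'eye': array([ 377.56048728,   53.72407645, 1217.80266433]), 'orientation': array([-3.00251986,  0.02846013, -1.56973033])}
[-3.14000769e+00 -3.29245330e-04  2.82584936e+00] 0.1
```

View pics/top0.png

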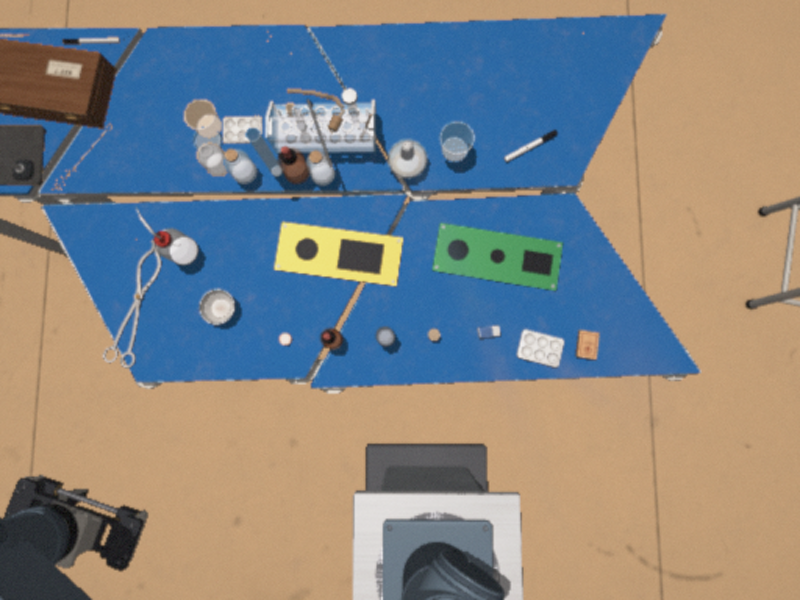

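View pics/scene0.png

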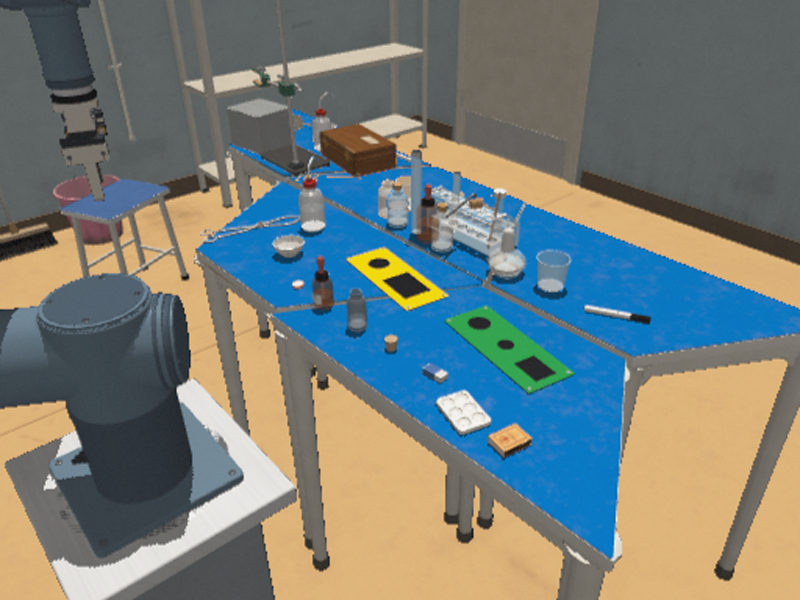

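The top view (800×600 scale) shows the yellow board at (340,253) and the green board at (498,257). The front row, left to right, is tealight (285,339), amber bottle (331,338), grey bottle (386,337), bung (434,335), eraser (489,332), spot plate (541,347) and matchbox (588,345). The dish is at (217,307). I'll segment these next.

```bash
cat > h.py <<'E'
from bench import robot
import cv2, numpy as np
from scipy.spatial.transform import Rotation as R
def ray(d,u,v):
    f=192/np.tan(np.radians(d['fovy'])/2)
    r=R.from_euler('xyz',d['orientation']).apply([(u-d['cx'])/f,(v-d['cy'])/f,1])
    return np.array(d['eye']),r
def at(d,u,v,z):
    e,r=ray(d,u,v); return e+r*(z-e[2])/r[2]
def proj(d,p):
    f=192/np.tan(np.radians(d['fovy'])/2)
    c=R.from_euler('xyz',d['orientation']).inv().apply(np.array(p,float)-d['eye'])
    return c[:2]/c[2]*f+[d['cx'],d['cy']]
E
python3 - <<'E'
from h import *
d=robot.get_image("top"); im=d['img']; hsv=cv2.cvtColor(im,cv2.COLOR_BGR2HSV); H,S,V=cv2.split(hsv)
def comps(m,box,name,z,amin=8):
    x0,y0,x1,y1=[int(t*.64) for t in box]
    mm=np.zeros_like(m,np.uint8); mm[y0:y1,x0:x1]=m[y0:y1,x0:x1]
    cs,_=cv2.findContours(mm,cv2.RETR_CCOMP,cv2.CHAIN_APPROX_NONE)
    n,l,st,c=cv2.connectedComponentsWithStats(mm)
    for i in range(1,n):
        if st[i,4]<amin: continue
        pts=np.argwhere(l==i)[:,::-1]
        w=np.array([at(d,u,v,z)[:2] for u,v in pts],np.float32)
        mr=cv2.minAreaRect(w)
        print(name,st[i,4],'px',c[i].round(1),'xy',w.mean(0).round(1),'rect c',np.round(mr[0],1),'size',np.round(mr[1],1),'ang',round(mr[2],1))
nonblue=((H<95)|(H>125)|(S<110)).astype(np.uint8)
yel=((H>20)&(H<35)&(S>120)).astype(np.uint8); gr=((H>40)&(H<85)&(S>100)).astype(np.uint8)
blk=(V<60).astype(np.uint8)
comps(yel,(265,215,415,295),'yellow',4,200); comps(gr,(425,215,570,300),'green',4,200)
comps(blk,(280,230,400,280),'ymark',4); comps(blk,(440,230,558,285),'gmark',4)
comps(nonblue,(270,325,300,350),'teal',8)
comps(nonblue,(370,320,400,352),'grey',60)
comps(nonblue,(425,325,445,345),'bung',22)
comps(nonblue,(473,320,505,345),'rubber',13)
comps(nonblue,(510,322,570,372),'plate',11)
comps(nonblue,(572,325,605,365),'match',13)
comps(nonblue,(195,285,240,330),'dish',30)
red=(((H<8)|(H>172))&(S>130)&(V>40)).astype(np.uint8)
comps(red,(315,322,350,355),'bulb',105,3)
s=robot.get_image("scene")
a=cv2.resize(im[180:250,165:395],None,fx=3.4,fy=3.4,interpolation=cv2.INTER_CUBIC)
b=cv2.resize(s['img'][155:300,180:355],None,fx=2.4,fy=2.4,interpolation=cv2.INTER_CUBIC)
c=np.zeros((a.shape[0]+b.shape[0],max(a.shape[1],b.shape[1]),3),np.uint8); c[:a.shape[0],:a.shape[1]]=a; c[a.shape[0]:,:b.shape[1]]=b
print(c.shape); cv2.imwrite("pics/c1.png",c)
E
```

```text
yellow 1303 px [218.7 163. ] xy [615.5 185.2] rect c [617.9 191.4] size [242.8  96.5] ang 82.8
green 1943 px [317.3 163.7] xy [ 612.  -124.4] rect c [ 612.  -126.7] size [248.4  98.6] ang 80.3
gmark 40 px [318.  163.5] xy [ 612.6 -126.9] rect c [ 612.6 -126.9] size [19.9 20.3] ang 44.8
gmark 202 px [343.5 167.7] xy [ 599.  -205.9] rect c [ 599.  -205.8] size [51.6 38.2] ang 80.0
teal 64 px [182.2 216.5] xy [446.9 296.2] rect c [448.2 296.7] size [25.  24.9] ang 1.3
grey 121 px [246.4 215.1] xy [447.8  95.3] rect c [448.2  95. ] size [35.4 32.5] ang 0.0
bung 62 px [277.4 213.9] xy [453.8   2.3] rect c [453.4   2. ] size [21.3 24.4] ang 89.6
rubber 22 px [306.9 212.7] xy [457.9 -88.1] rect c [458.5 -87. ] size [20.5  9.6] ang 25.6
rubber 65 px [315.6 211.8] xy [ 460.7 -114.9] rect c [ 461.5 -112.9] size [30.4 21.4] ang 90.0
plate 571 px [345.5 222.5] xy [ 428.1 -204.8] rect c [ 428.3 -204.9] size [86.6 61.6] ang 74.4
match 268 px [375.8 220.3] xy [ 434.7 -296.1] rect c [ 435. -296.] size [43.  56.6] ang 80.4
dish 447 px [138.6 196. ] xy [508.5 428. ] rect c [509.  427.7] size [72.  72.1] ang 28.7
(586, 782, 3)
```

View pics/c1.png

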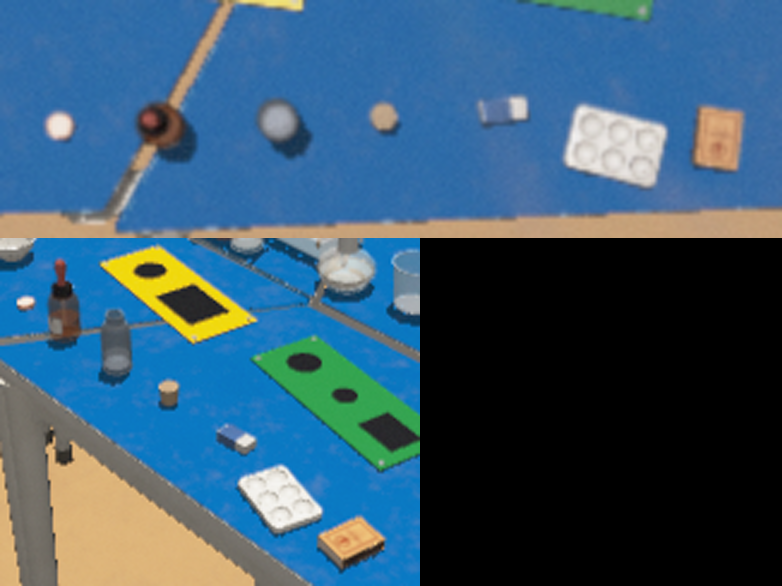

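The crops confirm the identification. The amber bulb is at raw top (209.7,215.9), with its tip at scene (205.4,165). Next I'll refine the marks and the amber bottle, then check everything with overlays in both views.

```bash
python3 - <<'E'
from h import *
d=robot.get_image("top"); s=robot.get_image("scene")
def marks(d,pts):
    V=d['img'].max(2)
    out=[]
    for p in pts:
        u,v=np.round(p).astype(int); 
        m=(V<110).astype(np.uint8); n,l,st,c=cv2.connectedComponentsWithStats(m)
        i=l[v,u]; out.append(at(d,*c[i],4)[:2]); print(st[i,4],c[i].round(1),out[-1].round(1))
    return np.array(out)
tp=[np.array(p)*.64 for p in [(306,249),(360,256),(457,250),(498,256),(537,262)]]
t=marks(d,tp)
print('scene'); sc=marks(s,[np.round(proj(s,[*p,4])) for p in t])
for n,a,b,l,o in(('y',t[0],t[1],110,-45),('g',t[2],t[4],160,-80)):
    v=a-b; print(n,'len',np.linalg.norm(v),'ydir deg',np.degrees(np.arctan2(v[1],v[0])))
# bulb colour
hsv=cv2.cvtColor(d['img'],cv2.COLOR_BGR2HSV)
im=d['img'].astype(int); m=(im[...,2]-im[...,1]>30)&(im[...,2]-im[...,0]>30)
q=np.argwhere(m[208:224,203:222])+[208,203]; print('bulb/amber',len(q),q.mean(0)[::-1])
print('bulb h105 guess',at(d,209.7,215.9,105),'scene tip',at(s,205.4,165,109),'scene base',at(s,206.2,199.6,0))
cfg=[('amber',[448,188],0,109)]
bot=[(447.5,95,37,0),(447.5,95,37,50),(447.5,95,30,78)]
A=at(d,209.7,215.9,105)
bot+=[(A[0],A[1],41,0),(A[0],A[1],41,51),(A[0],A[1],15,75),(A[0],A[1],15,109),(446.9,296.2,24,0),(446.9,296.2,24,8)]
K=4
def ov(d,box):
    x0,y0,x1,y1=box; im=cv2.resize(d['img'][y0:y1,x0:x1],None,fx=K,fy=K,interpolation=cv2.INTER_CUBIC)
    def dr(P): cv2.polylines(im,[np.round([(proj(d,p)-[x0,y0]+.5)*K for p in P]).astype(int)],True,(255,255,0),1)
    for x,y,D,z in bot: dr([(x+D/2*np.cos(a),y+D/2*np.sin(a),z) for a in np.linspace(0,6.28,30)])
    for x,y,L,W,ang,h in((428.2,-204.9,83,57,74.4,11),(434.8,-296,52,38,170.4,13)):
        a=np.radians(ang);e=np.array([np.cos(a),np.sin(a)])*L/2;f=np.array([-np.sin(a),np.cos(a)])*W/2
        for z in(0,h): dr([(*(np.array([x,y])+i*e+j*f),z) for i,j in((1,1),(1,-1),(-1,-1),(-1,1))])
    return im
a=ov(d,(170,195,265,240)); b=ov(d,(325,200,395,245)); c=ov(s,(180,155,265,245)); e=ov(s,(270,235,350,300))
W=np.zeros((560,700,3),np.uint8)
W[:180,:380]=a; W[:180,400:680]=b; W[190:550,:340]=c; W[190:450,360:680]=e
cv2.imwrite("pics/ov.png",W)
E
```

```text
134 [196. 159.] [628.7 257.6]
482 [230.3 163.6] [613.4 148.6]
133 [292.8 159.4] [626.1 -48.4]
66 [318.  163.6] [ 612.1 -126.9]
257 [343.5 167.8] [ 598.6 -206. ]
scene
57 [242.2 168. ] [629.9 256.6]
251 [259.6 182.2] [613.1 146.1]
94 [306.2 206.4] [625.6 -49.3]
52 [323.1 220.3] [ 611.4 -128.4]
221 [342.  235.4] [ 598.4 -207.5]
y len 110.02521101646941 ydir deg 82.03513322775505
g len 159.9449253017487 ydir deg 80.09472316962196
bulb/amber 70 [212.5        215.88571429]
bulb h105 guess [442.88328493 198.08504802 105.        ] scene tip [444.04827829 191.25388375 109.        ] scene base [429.23925046 179.7087135    0.        ]
```

View pics/ov.png

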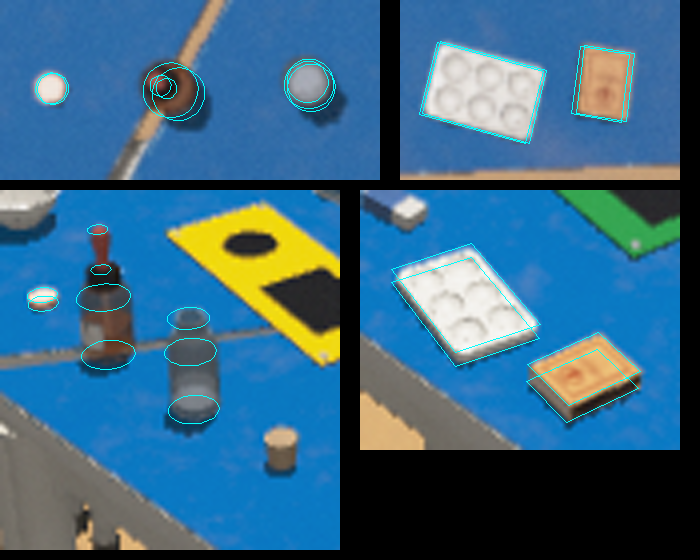

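The overlays fit to within about 2–4 mm, and the mark spacings of 110 and 160 mm match the given sizes. Starting with the amber bottle.

```bash
cat >> h.py <<'E'
def ori(deg):
    """down pose whose yaw (mod 180) is nearest the start yaw family"""
    c=[]
    for k in(-180,0,180):
        y=deg+k
        if -180<=y<=180: c.append(np.radians(y))
    return [[np.pi,0,y] for y in c]
def ptp(p,deg):
    q0=np.array(robot.current_qpos()); best=None
    for o in ori(deg):
        q=robot.inverse_kinematics(p,o)
        if q is not None and (best is None or abs(q[5]-q0[5])<best[0]): best=(abs(q[5]-q0[5]),o)
    robot.move_ptp(p,best[1]); return best[1]
def down(x,y,z,f):
    hit=robot.move_linear([x,y,z+25],speed=150)
    hit=robot.move_linear([x,y,z],speed=40,f_stop=f)
    print('down hit',hit,np.round(robot.current_tcp_pos(),1))
def job(pick,pdeg,place,ldeg,z,op,W,rel=None):
    H=z+90
    robot.move_gripper(op/93)
    ptp([*pick,H+20],pdeg); down(*pick,z,8)
    robot.move_gripper(0); w=robot.current_gripper_width()*93
    print('width',round(w,1),'force',robot.current_finger_force())
    robot.move_linear([*pick,H],speed=150)
    w2=robot.current_gripper_width()*93; print('lifted width',round(w2,1))
    if w2<W-5: print('MISSED'); return
    ptp([*place,H+10],ldeg); down(*place,z+3,5)
    robot.move_gripper((rel or op)/93)
    p=robot.current_tcp_pos(); robot.move_linear([p[0],p[1],H+40],speed=200)
    print('t',robot.current_t())
E
python3 - <<'E'
from h import *
job((444,195),0-90,(629.3,257.1),82,34,75,41)
d=robot.get_image("scene"); cv2.imwrite("pics/a1.png",cv2.resize(d['img'],(800,600)))
E
```

```text
down hit False [444.  195.   33.9]
width 39.4 force 30.003546092443685
lifted width 39.1
down hit True [629.  256.9  37.7]
t 8.9167
```

View pics/a1.png

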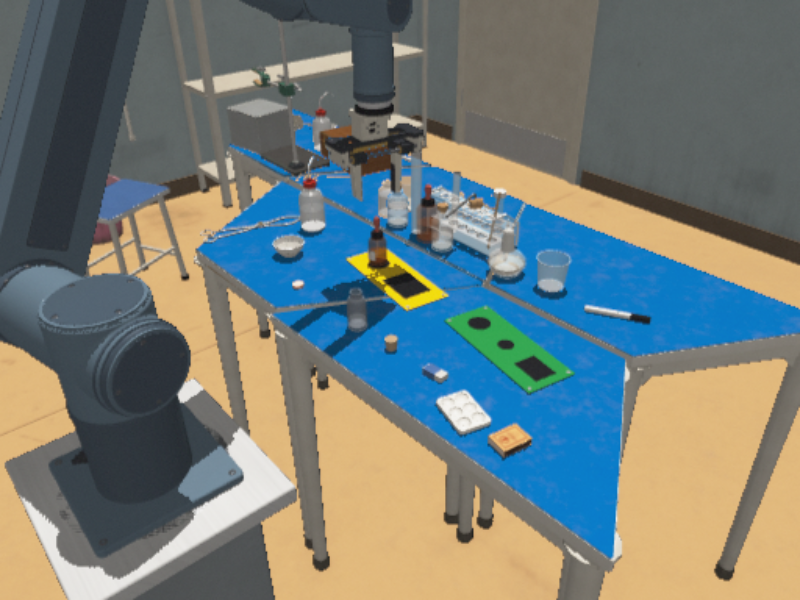

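The amber bottle stands upright on its circle at about (378,262). Next come the plate, matchbox, tealight and grey bottle, with a higher carry.

```bash
sed -i 's/H=z+90/H=z+150/' h.py; python3 - <<'E'
from h import *
job((428.2,-204.9),74.4,(613.2,147.4),82,2,78,57,70)
job((434.8,-296),-9.6,(598.5,-206.8),80.1,2,62,38,55)
for n in("top","scene"):
    d=robot.get_image(n); cv2.imwrite(f"pics/b_{n}.png",cv2.resize(d['img'],(800,600),interpolation=cv2.INTER_CUBIC))
E
```

```text
down hit False [ 428.2 -205.     2. ]
width 56.7 force 29.989373087882996
lifted width 56.5
down hit True [612.7 147.4   6. ]
t 19.2833
down hit False [ 434.8 -296.     1.9]
width 39.0 force 29.99761551618576
lifted width 39.0
down hit True [ 598.  -206.5    5.9]
t 29.35
```

View pics/b_scene.png

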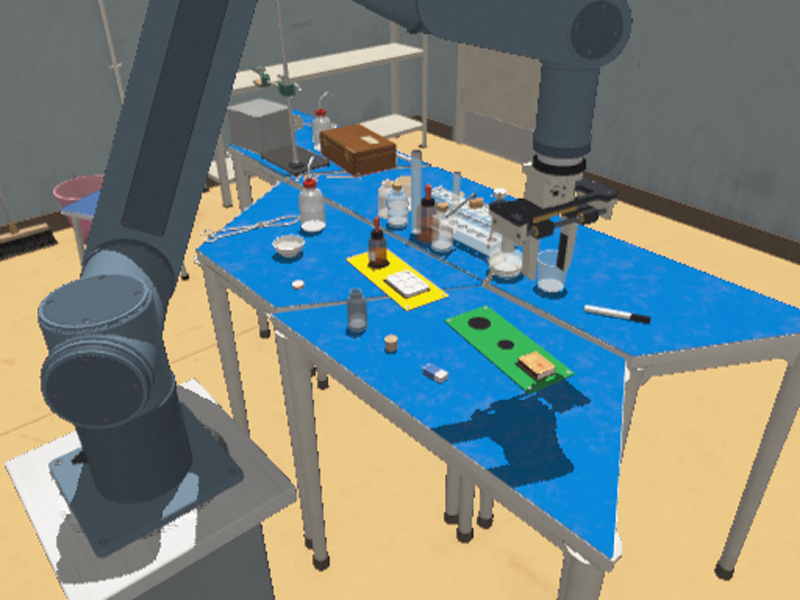

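The plate at (407,283) and the matchbox at (537,365) both lie on their marks. Tealight and grey bottle next.

```bash
python3 - <<'E'
from h import *
job((447,296),-90,(611.8,-127.7),80.1,1.5,50,24,45)
job((447.5,95),-90,(625.9,-48.9),80.1,16,65,37)
robot.move_j([1.052,0.259,1.535,0,1.348,-0.203])
d=robot.get_image("top"); s=robot.get_image("scene")
marks=[(629.3,257.1,41,51),(625.9,-48.9,37,60),(611.8,-127.7,24,8)]
K=3
def ov(d,box):
    x0,y0,x1,y1=box; im=cv2.resize(d['img'][y0:y1,x0:x1],None,fx=K,fy=K,interpolation=cv2.INTER_CUBIC)
    def dr(P): cv2.polylines(im,[np.round([(proj(d,p)-[x0,y0]+.5)*K for p in P]).astype(int)],True,(255,255,0),1)
    for x,y,D,h in marks:
        for z in(4,4+h): dr([(x+D/2*np.cos(a),y+D/2*np.sin(a),z) for a in np.linspace(0,6.28,30)])
    for x,y,L,W,ang,h in((613.2,147.4,83,57,82,11),(598.5,-206.8,52,38,80.1,13)):
        a=np.radians(ang);e=np.array([np.cos(a),np.sin(a)])*L/2;f=np.array([-np.sin(a),np.cos(a)])*W/2
        for z in(4+h,): dr([(*(np.array([x,y])+i*e+j*f),z) for i,j in((1,1),(1,-1),(-1,-1),(-1,1))])
    return im
a=ov(d,(130,130,390,240)); b=ov(s,(160,130,380,265))
W=np.zeros((600,780,3),np.uint8); W=np.vstack([a,np.pad(b,((0,0),(0,120),(0,0)))])
cv2.imwrite("pics/f.png",cv2.resize(W,None,fx=.8,fy=.8,interpolation=cv2.INTER_AREA))
print(W.shape)
E
```

```text
down hit False [447.1 296.    1.4]
width 22.6 force 30.000261962413788
lifted width 22.4
down hit True [ 611.7 -127.6    5.3]
t 40.2917
down hit False [447.5  95.   15.9]
width 36.1 force 30.0000731279016
lifted width 36.2
down hit True [625.4 -48.8  19.9]
t 49.8417
(735, 780, 3)
```

View pics/f.png

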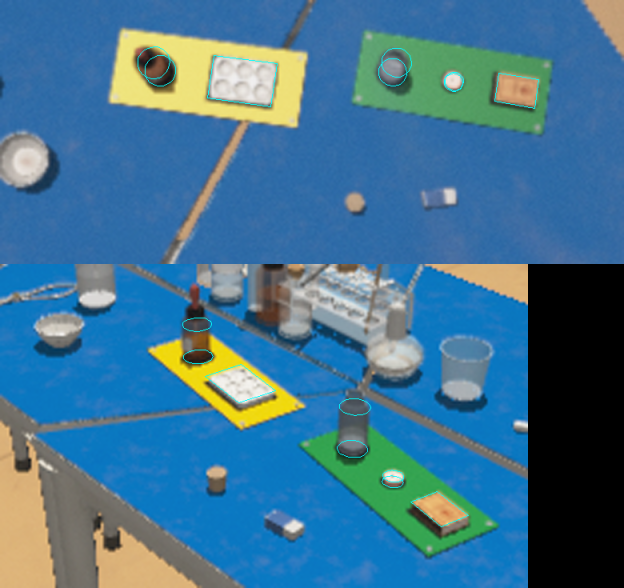

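All five things stand or lie on their marks, within a few mm of the drawn outlines in both views. The bung, eraser and dish have not moved.

```bash
python3 -c "
from h import *
print(robot.hand_in())"
```

```text
the job is handed in; nothing more can be done
None
```

I handed in the job with both kits made up: all five things sit on their marks within a few mm in the camera overlays, no bottle was tipped, and the bung, eraser and dish were not moved; the hand-in returned no verdict.

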